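# Wedge the guard pane tight in its clamp channel

## Task

The low glass guard pane on the bathroom shelf has been put back in its clamp channel and needs locking. Stand the nylon wedge thin end down in the gap beside the pane, flat face to the glass and about midway along the channel, and let go of it. Then tap its head down with closed fingertips until it is locked tight, taking a push of about 15 N without sinking further, but do not force it, the glass chips; leave the other things where they are.

Things in the scene. Friction and masses are not known exactly. Their poses are not given: they have to be found in the camera images.
- shoe: clamp channel, bare aluminium, fixed on the shelf: 120 mm long (y), 46 mm wide (x), 44 mm high, floor 5 mm up. Origin: mid length, on its underside, x = 0 where the pane's wedge-side face stands; z up. On +x (away from the robot, give or take the yaw) the pane backs on a black rubber strip and an upright wall; on -x (robot side) are the wedge gap and a bolted-on jaw, both along the whole channel
- gap (a point): middle of the mouth of the wedge gap, 44 mm above the shelf, 9 mm to -x of the channel's origin, axes as the channel's. The jaw's face slopes 1 in 7: gap 14.3 mm wide at 38 mm height, 12 mm at 22 mm, 9.7 mm at 6 mm; from 38 mm to the rim at 44 mm it flares by 4 mm. The jaw may sit up to 1.5 mm nearer or farther than that, so the height where the wedge jams varies by 21 mm and must be felt
- pane: clear glass guard pane, 180 mm long (y), 8 mm thick (x), 49 mm high, top edge 55 mm above the shelf. Origin: middle of the lower edge of its wedge-side face, 6 mm above the shelf; glass on its +x side, axes as the channel's. It only moves to +x, into the stiff rubber (80 N per mm), and springs back. Over 22 N between wedge and glass chips it, as does a knock of over 15 N by the robot
- wedge: off-white nylon wedge, 45 g, 40 mm wide (y), 62 mm high, standing on its thin end, flat face roughly away from the robot. Origin: centre of that end, z up. Its +x face (x = +6 mm) is flat and goes against the glass; its -x face slopes 1 in 7: 12 mm thick at the bottom, 20 mm at 56 mm up. Grip it from above across the 40 mm, in the top 20 mm so the tips clear the pane
- wedge_head (a point): centre of the flat top of the wedge's striking head (40 x 21 mm, 6 mm thick), 62 mm above the thin end. Set in the gap, the wedge stands hand-loose by friction with its thin end 10 to 33 mm above the shelf; a push of 3 N on it is still loose, 15 N drives it about 3 mm deeper and leaves it clamping the glass with 11 to 16 N; 20 N may chip the glass
- swab_holder: stainless steel swab holder, 75 mm across, 94 mm high, with a thumb lever on its lid; leave alone. Origin: centre of its underside
- brush_case: closed blue plastic toothbrush case lying flat, 200 x 28 x 20 mm; leave alone. Origin: centre of its underside, x along its length
- compact: closed round compact mirror lying flat, 72 mm across, 14 mm high; leave alone. Origin: centre of its underside
- cream_jar: closed jar of face cream, 62 mm across, 46 mm high; leave alone. Origin: centre of its underside
There are look-alikes about, which are no part of the job. Several things have the shape of the wedge; the one meant has the colours described above.

How it is judged:
On the way, in this order (a step that is already met when the one before it is completed fails the run):
1. the wedge stands by itself in the gap, thin end down, about midway along the channel, and has been let go (z of wedge in the frame of shoe below 0.036 m and y of wedge in the frame of shoe between -0.025 and 0.025 m and x of wedge in the frame of shoe between -0.012 and 0 m and angle between wedge's own z axis and vertical below 0.15 rad and contact force between each of the arm, the fingers and wedge below 0.05 N), for 0.2 s.
2. the wedge has been tapped down until it clamps the pane with more than 10 N (contact force between wedge and pane above 10 N), for 0.1 s.
At the end, for the whole second after the job is handed in: the wedge is at rest in the gap between pane and jaw, upright within 0.15 rad, within 25 mm of the middle of the channel, its underside less than 32 mm above the shelf, and by itself clamps the pane with more than 10 N (contact force between wedge and pane above 10 N and z of wedge in the frame of shoe below 0.032 m and y of wedge in the frame of shoe between -0.025 and 0.025 m and x of wedge in the frame of shoe between -0.012 and 0 m and angle between wedge's own z axis and vertical below 0.15 rad and linear speed of wedge below 0.02 m/s); the robot touches nothing.
It fails at once if the pane is chipped: more than 22 N between wedge and glass (contact force between wedge and pane above 22 N).
It fails at once if the pane is knocked by the robot with more than 15 N (contact force between any of the arm, the fingers and pane above 15 N).
It fails at once if a bystander is moved by more than 15 mm or tipped (distance of any of swab_holder, brush_case, compact, cream_jar from where it was at the start of the episode above 0.015 m or angle between any of swab_holder, cream_jar's own z axis and vertical above 0.3 rad).
It also fails if it takes over 61 s, if anything falls off the work surface, if the arm or the gripper's body presses on something with over 40 N, if the wrist force passes 120 N, or if a joint passes its speed limit or range.

## Robot

A 6-joint arm with a two-finger parallel gripper is mounted at the origin on the work surface. World frame = base frame: x ahead of the robot, y to its left, z up, the work surface at z = 0. Lengths are in m, angles in rad, forces in N, time in s.
With the tool pointing down it reaches from about 0.35 to 0.775 m from the base axis. Payload 5.5 kg.
Tool frame: the origin (TCP) lies between the finger pads; the fingertips stand 8 mm ahead of it and the grasp point (between the pads) lies 11 mm behind it; z points along the fingers, y is the line along which they close (so a half turn about z gives the same grasp; the last joint's range is limited). The gripper opens to 85 mm and grips with 20 to 120 N. Pads are 22 mm wide; open, the fingers measure 114 mm over their backs; the gripper's body (76 mm by 85 mm) begins 54 mm behind the grasp point. The pads swing forward as they close: fully open they stand 13 mm farther back than shut.
Start: joints at [-1.407, 0.313, 0.046, 1.304, 0, 1.431], TCP at [0.172, -0.549, 0.239] pointing down, gripper open.
Joint ranges: [-2.76, 2.76], [-0.86, 1.69], [-1.03, 1.26], [-2.2, 2.34], [-1.47, 1.5], [-3.14, 3.14]. Speed limits (rad/s): [2.57, 2.57, 3.14, 3.14, 3.14, 3.14].

## Interface

Orientations are given as a unit quaternion [w, x, y, z].
In Python, from workcell import status, vision, job gives the robot as it stands. The module is installed in compiled form; this text tells all that it offers.
- The arm moves only by the tool apply_moves, never from a script. Its argument "moves" is one flat list of numbers, 6 for each row, row after row: the shift along the world's x, y, z in units of 25 mm (1.0 is 25 mm), then the turn, a rotation vector about the world's x, y, z in rad. In form: [x, y, z, rx, ry, rz, x, y, z, rx, ry, rz, ...]. A call has 1 to 20 rows; each row is the pose to reach, as a shift and turn from the pose commanded when the call began; what a row does not reach only later rows make up. A row lasts 1/12 s, in which the tool goes at most 41.7 mm and 7.16 degrees, less where a joint would pass 70% of its speed; a pose out of reach is approached as far as the arm can. A call with a gripper value outside its range is refused whole. "claw" is the opening in per cent of the stroke, from 0 (shut) to 100 (fully open), set as the call begins (left out, the last holds). The fingers move at their own pace and stop on an object; "newtons" is the grip in N (left out, the last holds). Time passes only in rows, so rows that repeat a pose let the fingers close. It gives the time, the measured TCP pose, the force, the opening and the grip force at its end, in the units of the state.
- status.get_state(): the state, without advancing time (a new reading comes with each control period).
- vision.read_camera(name): name is "scene" or "top"; returns a dict with "image" (480x640x3 uint8, blue, green, red), "camera_matrix" (3x3 intrinsics, pixels), "camera_from_world" (4x4, takes a point from world to camera coordinates). Camera axes: x right, y down, z forward; pixel columns grow to the right and rows downward; lengths in m; the calibration is good to about 2 mm. A picture is of the moment at which its call begins. There is no depth.
- job.hand_in(): hands the job in; it is judged then, once.
The state is a dict: "clock": time; "joint_pos": joint angles; "qvel": joint speeds; "tau": joint torques, N m; "tcp_pos": TCP position; "orientation": TCP orientation; "wrist_force": force on the tool from outside, world axes, zero at the start; "ft_torque": the same for the moment, N m; "finger_gap": finger opening in m; "grip_force": force on a finger pad.
Only numpy, scipy, OpenCV 4.12 (cv2) and the standard library are available. Lean on these libraries where they do the work, as an engineer would, in place of code of your own. Each camera call takes 0.05 s, during which the arm holds its last target. There are 200 camera calls.

## Working session

There is one attempt and no reset: what is moved stays moved. The work goes in short steps, Python scripts to look and compute and a tool call to move; the robot and the scene stay as the last step left them, time stands still between calls to the robot, and variables do not carry over. Pictures are saved under pics/ and viewed, at most 10 in all, crops included, and the job is handed in when it is done.

Besides the shell and the picture viewer there is one more tool, called by a JSON object that holds its "api" and its "payload", one argument or row to a line. apply_moves: Moves the arm, as the interface text tells. Its arguments: {"type":"object","properties":{"moves":{"type":"array","items":{"type":"number"}},"claw":{"type":"number"},"newtons":{"type":"number"}},"required":["moves"]}

```bash
mkdir -p pics; cat > h.py <<'E'
import numpy as np, cv2
from workcell import status, vision, job
def cam(n):
    d=vision.read_camera(n); return d["image"],np.array(d["camera_matrix"]),np.array(d["camera_from_world"])
def ray(px,K,T):
    R,t=T[:3,:3],T[:3,3]; d=R.T@np.linalg.solve(K,[px[0],px[1],1.]); return -R.T@t,d
def onz(px,K,T,z):
    o,d=ray(px,K,T); return o+d*(z-o[2])/d[2]
def proj(p,K,T):
    q=K@(T[:3,:3]@np.array(p)+T[:3,3]); return q[:2]/q[2]
E
python3 - <<'E'
from h import *
for n in("scene","top"):
    i,K,T=cam(n); cv2.imwrite(f"pics/{n}0.png",i); np.savez(n+"0.npz",i=i,K=K,T=T); print(n,K.round(1).tolist(),(-T[:3,:3].T@T[:3,3]).round(3))
print(status.get_state())
E
```

```text
scene [[473.8, 0.0, 315.2], [0.0, 473.8, 245.6], [0.0, 0.0, 1.0]] [ 1.008 -0.298  0.796]
top [[592.8, 0.0, 319.0], [0.0, 592.8, 241.2], [0.0, 0.0, 1.0]] [0.466 0.003 1.387]
{'clock': 0.1, 'joint_pos': array([-1.40663100e+00,  3.13915879e-01,  4.50858686e-02,  1.30360301e+00,
       -1.25765163e-05,  1.43120272e+00]), 'qvel': array([-8.47707460e-04, -3.35017690e-03,  4.04036017e-03, -3.17366287e-04,
       -6.83908919e-05, -7.75086553e-05]), 'tau': array([ 2.45385432e-03, -4.81725061e+01,  2.99244690e+01,  1.26769065e-02,
       -1.94365653e-04, -1.06100515e-05]), 'tcp_pos': array([ 0.17190474, -0.54823325,  0.23850065]), 'orientation': array([-8.18206901e-04,  9.88488136e-01,  1.51296182e-01, -1.63416123e-05]), 'wrist_force': array([ 0.21136899,  0.27100435, -0.45154447]), 'ft_torque': array([0.01003212, 0.05269807, 0.01208308]), 'grip_force': 0.0, 'finger_gap': 0.08541599982040553}
```

View pics/scene0.png

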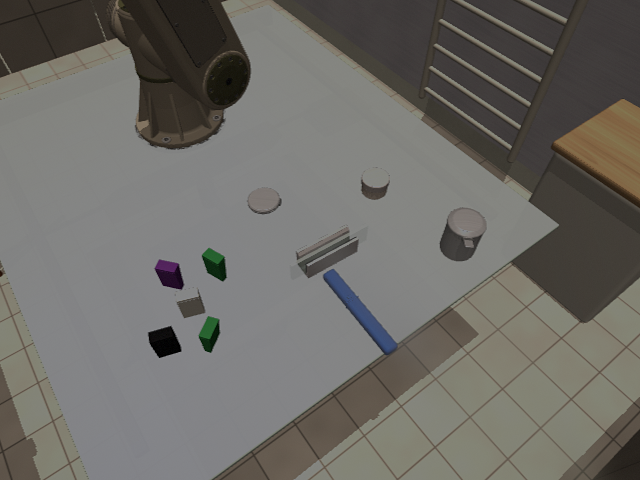

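View pics/top0.png

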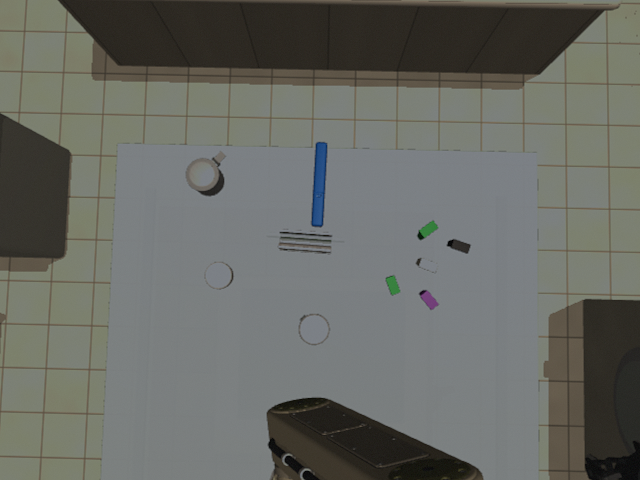

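Scene and top both show five wedge shapes. In the top view they are green (428,230), green (393,285), black (459,246), magenta (429,300) and off-white (427,265), which is (190,303) in the scene view. Only the off-white one fits "off-white nylon". The channel is at top (305,242). One enlarged crop will confirm.

```bash
python3 - <<'E'
from h import *
a=np.load("top0.npz");b=np.load("scene0.npz")
def crop(i,x,y,w,h,s): return cv2.resize(i[y:y+h,x:x+w],None,fx=s,fy=s,interpolation=cv2.INTER_NEAREST)
t=a["i"];s=b["i"]
r1=np.hstack([crop(t,402,243,50,40,8),crop(s,165,278,50,40,8)])
r2=np.hstack([crop(t,263,222,80,56,5)[:280],crop(s,285,220,80,56,5)])
cv2.imwrite("pics/c1.png",np.clip(np.vstack([r1,r2]).astype(float)*1.3,0,255).astype(np.uint8))
for n,d in(("top",a),("scene",b)):
    hsv=cv2.cvtColor(d["i"],cv2.COLOR_BGR2HSV)
    x,y=(427,265) if n=="top" else (190,303)
    print(n,hsv[y-14:y+15:2,x-14:x+15:2,2])
E
```

```text
top [[130 129 129 130 130 130 131 131 131 130 129 133 132 132 132]
 [130 129 131 129 130 130 130 132 130 130 129 131 132 132 132]
 [128 129 131 130 130 130 130 130 131 130 130 132 131 132 132]
 [129 131 131 125 121 125 130 130 131 129 131 131 131 132 132]
 [129 130  95  41 113 134 127 129 126 130 130 132 130 131 131]
 [130 129  50  42 139 134 134 134 135 107 127 131 130 132 132]
 [129 109  41  85 135 134 134 133 134 134 135 129 125 131 131]
 [131 131  96 110 134 133 133 134 134 133 133 134 129 131 132]
 [131 130 131  99 120 130 135 134 134 133 133 134 130 132 132]
 [131 130 130 131 131 123 108 121 132 134 134 134 124 132 131]
 [129 130 131 130 130 131 130 131 121 121 122 114 130 131 132]
 [131 131 129 130 130 131 128 129 130 130 132 120 131 131 132]
 [130 129 129 129 130 129 128 130 131 129 131 132 130 132 129]
 [130 131 131 129 130 130 131 129 131 131 131 131 131 132 132]
 [130 128 129 129 129 129 129 130 131 130 131 131 130 132 131]]
scene [[136 131  98 120 125 135 133 134 134 135 135 108 135 134 135]
 [115 136 134 134 134 134 134 133 134 134 137  85 136 134 134]
 [135 134 134 134 133 134 134 134 134 134 137  80 138 135 135]
 [135 133 134 133 134 135 135 135 135 135 137 120 111 135 135]
 [135 134 135 135 135 135 136 139 140 116  71  74  64 136 134]
 [132 135 136 139 139 112  71  79  76  95  67  68  51 140 134]
 [120 111  71  71  83  96  66  72  70  71  72  69  64 112 135]
 [124  93  70  65  68  70  70  70  70  71  70  70  70  66 137]
 [136  92  69  71  71  69  70  70  70  69  69  70  70  56 139]
 [136 128  68  69  71  70  71  71  71  71  70  70  71  65 100]
 [136 137  78  70  72  69  70  71  71  70  71  70  71  70  82]
 [135 136 121  69  69  70  69  71  70  70  72  71  70  70  77]
 [136 135 138  65  70  70  71  71  69  71  69  69  65 101 121]
 [136 135 136 120  68  70  70  68  65 101 123 135 135 135 134]
 [134 135 135 137  64  90 124 136 136 136 134 135 134 134 134]]
```

View pics/c1.png

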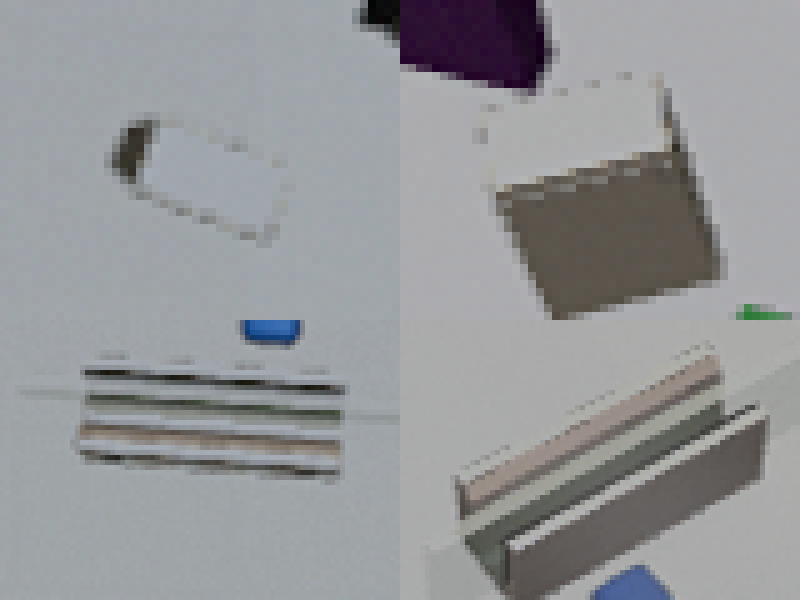

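The crop confirms the off-white wedge: its top-face corners in the top view are about (421.6,258), (438,263), (435.5,273) and (419,266). The channel runs from u≈279 to 332 at v≈242, with a slight yaw. Next I measure both.

```bash
python3 - <<'E'
from h import *
a=np.load("top0.npz");K,T,i=a["K"],a["T"],a["i"]
c=np.array([[421.6,258],[438,263],[435.5,272.6],[419,266]])-.5
P=np.array([onz(p,K,T,.062) for p in c]);print(P.round(4).tolist(),P.mean(0).round(4)); e=P[0]-P[1]+P[3]-P[2]; print("wyaw",np.arctan2(-e[0],e[1]))
b=np.load("scene0.npz")
# top-face corners in the scene crop
c2=np.array([[482,105],[662,72],[672,150],[500,188]]); c2=np.array([165+(c2[:,0]-400)/8,278+c2[:,1]/8]).T-.5
P2=np.array([onz(p,b["K"],b["T"],.062) for p in c2]);print(P2.round(4).tolist(),P2.mean(0).round(4))
# channel: rectify top view onto plane z=.044, find yaw by ridge sharpness
g=i.astype(np.float32)
o=np.array([.468,.030,.044])
def rect(d,yaw,z,xs,ys,o=o):
    x=np.array([np.cos(yaw),np.sin(yaw)]);y=np.array([-x[1],x[0]])
    X=o[None,None,:2]+xs[:,None,None]*x+ys[None,:,None]*y
    W=np.dstack([X,np.full(X.shape[:2],z)])@d["T"][:3,:3].T+d["T"][:3,3]
    q=W@d["K"].T; q=(q[...,:2]/q[...,2:]).astype(np.float32)
    return cv2.remap(d["i"].astype(np.float32),q[...,0],q[...,1],cv2.INTER_LINEAR)
xs=np.arange(-.04,.041,.001);ys=np.arange(-.05,.051,.001)
best=max(np.arange(-.15,.05,.005),key=lambda w:rect(a,w,.044,xs,ys).mean(2).mean(1).var());print("yaw",best)
r=rect(a,best,.044,xs,ys).mean(1)
print([(int(round(x*1000)),*v.round().astype(int)) for x,v in zip(xs,r)])
xs2=np.arange(-.02,.02,.002);ys2=np.arange(-.1,.101,.002)
R=rect(a,best,.044,xs2,ys2).mean(2).mean(0)
print([(int(round(y*1000)),int(v)) for y,v in zip(ys2,R)])
E
```

```text
[[0.5389, -0.216, 0.062], [0.5285, -0.2527, 0.062], [0.507, -0.2473, 0.062], [0.5209, -0.2104, 0.062]] [ 0.5238 -0.2316  0.062 ]
wyaw -0.31750108360681073
[[0.5067, -0.2477, 0.062], [0.5228, -0.211, 0.062], [0.5422, -0.2187, 0.062], [0.5284, -0.2539, 0.062]] [ 0.525  -0.2328  0.062 ]
yaw -0.00999999999999987
[(-40, np.int64(128), np.int64(126), np.int64(122)), (-39, np.int64(128), np.int64(126), np.int64(122)), (-38, np.int64(128), np.int64(126), np.int64(122)), (-37, np.int64(128), np.int64(126), np.int64(122)), (-36, np.int64(128), np.int64(126), np.int64(122)), (-35, np.int64(128), np.int64(126), np.int64(122)), (-34, np.int64(128), np.int64(126), np.int64(122)), (-33, np.int64(128), np.int64(126), np.int64(122)), (-32, np.int64(128), np.int64(126), np.int64(122)), (-31, np.int64(128), np.int64(126), np.int64(122)), (-30, np.int64(128), np.int64(126), np.int64(122)), (-29, np.int64(128), np.int64(126), np.int64(122)), (-28, np.int64(128), np.int64(126), np.int64(122)), (-27, np.int64(128), np.int64(126), np.int64(122)), (-26, np.int64(128), np.int64(126), np.int64(122)), (-25, np.
[... 3817 characters left out ...]
6), (-24, 126), (-22, 126), (-20, 126), (-18, 126), (-16, 126), (-14, 126), (-12, 126), (-10, 126), (-8, 126), (-6, 126), (-4, 126), (-2, 126), (0, 126), (2, 126), (4, 126), (6, 126), (8, 126), (10, 126), (12, 126), (14, 126), (16, 126), (18, 126), (20, 126), (22, 126), (24, 126), (26, 126), (28, 126), (30, 126), (32, 126), (34, 126), (36, 126), (38, 126), (40, 126), (42, 126), (44, 126), (46, 126), (48, 126), (50, 126), (52, 126), (54, 126), (56, 126), (58, 126), (60, 126), (62, 126), (64, 126), (66, 126), (68, 126), (70, 126), (72, 126), (74, 126), (76, 126), (78, 126), (80, 126), (82, 126), (84, 126), (86, 126), (88, 126), (90, 126), (92, 126), (94, 126), (96, 126), (98, 126), (100, 126)]
```

```bash
cat >> h.py <<'E'
def rect(d,o,yaw,z,xs,ys):
    x=np.array([np.cos(yaw),np.sin(yaw)]);y=np.array([-x[1],x[0]])
    X=o[None,None,:2]+xs[:,None,None]*x+ys[None,:,None]*y
    W=np.dstack([X,np.full(X.shape[:2],z)])@d["T"][:3,:3].T+d["T"][:3,3]
    q=W@d["K"].T; q=(q[...,:2]/q[...,2:]).astype(np.float32)
    return cv2.remap(np.ascontiguousarray(d["i"]).astype(np.float32),q[...,0],q[...,1],cv2.INTER_LINEAR)
E
python3 - <<'E'
from h import *
a=np.load("top0.npz");b=np.load("scene0.npz");K,T=a["K"],a["T"]
print("view axis",T[2,:3].round(3))
o=onz((305,242),K,T,.044);print("o",o.round(4))
xs=np.arange(-.036,.037,.001);ys=np.arange(-.05,.051,.001)
for d,n in((a,"top"),(b,"scene")):
    sc=[(rect(d,o,w,.044,xs,ys).mean(2).mean(1).var(),w) for w in np.arange(-.2,.1,.005)]
    w=max(sc)[1];print(n,"yaw",w)
    for z in(.044,.055):
        r=rect(d,o,w,z,xs,ys).mean(1); print(z,' '.join(f"{x*1000:.0f}:{v[0]:.0f}/{v[1]:.0f}/{v[2]:.0f}" for x,v in zip(xs,r)))
w=max((rect(a,o,v,.044,xs,ys).mean(2).mean(1).var(),v) for v in np.arange(-.2,.1,.005))[1]
ys2=np.arange(-.1,.101,.002)
R=rect(a,o,w,.044,xs,ys2).mean(2).std(0);print(' '.join(f"{y*1000:.0f}:{v:.0f}" for y,v in zip(ys2,R)))
E
```

```text
view axis [ 0.078  0.008 -0.997]
o [0.569  0.0449 0.044 ]
top yaw -0.04999999999999988
0.044 -36:129/127/123 -35:129/127/123 -34:129/127/123 -33:129/127/123 -32:129/127/123 -31:129/127/122 -30:129/127/122 -29:129/127/123 -28:130/127/123 -27:130/127/123 -26:131/128/124 -25:130/128/123 -24:125/123/119 -23:114/113/110 -22:103/104/102 -21:90/91/90 -20:72/74/74 -19:61/64/64 -18:71/72/73 -17:95/93/92 -16:116/112/108 -15:129/123/119 -14:134/128/124 -13:131/126/123 -12:120/119/118 -11:108/111/113 -10:98/104/109 -9:90/97/104 -8:81/90/97 -7:72/80/87 -6:68/73/79 -5:78/80/83 -4:99/97/96 -3:117/113/110 -2:129/123/119 -1:134/128/124 0:130/126/121 1:120/119/115 2:111/112/109 3:104/107/104 4:94/99/96 5:82/87/84 6:69/74/71 7:57/64/60 8:57/64/59 9:75/80/75 10:101/102/97 11:117/115/111 12:124/122/117 13:126/123/118 14:123/119/115 15:114/111/107 16:97/95/91 17:75/74/71 18:53/54/52 19:44/46/46 20:63/64/63 21:97/94/92 22:121/116/112 23:131/125/121 24:134/129/124 25:131/126/122 26:125/121/118 27:124/121/118 28:126/123/119 29:127/124/121 30:129/126/122 31:130/127/123 32:130/127/123 33:130/127/123 34:130/127
[... 3134 characters left out ...]
/124/123 31:131/134/134 32:133/136/135 33:128/130/130 34:110/112/114 35:87/89/92 36:73/75/79
-100:1 -98:0 -96:0 -94:0 -92:0 -90:1 -88:1 -86:2 -84:2 -82:2 -80:2 -78:2 -76:2 -74:2 -72:2 -70:2 -68:2 -66:2 -64:2 -62:2 -60:6 -58:15 -56:21 -54:22 -52:23 -50:24 -48:25 -46:26 -44:26 -42:26 -40:25 -38:23 -36:23 -34:23 -32:22 -30:22 -28:22 -26:21 -24:21 -22:22 -20:23 -18:24 -16:25 -14:25 -12:24 -10:24 -8:22 -6:22 -4:23 -2:22 0:21 2:21 4:21 6:22 8:22 10:23 12:24 14:24 16:24 18:24 20:24 22:24 24:23 26:23 28:22 30:22 32:22 34:22 36:21 38:22 40:24 42:27 44:26 46:26 48:26 50:25 52:24 54:23 56:21 58:18 60:10 62:4 64:2 66:2 68:2 70:2 72:2 74:2 76:2 78:2 80:2 82:2 84:2 86:2 88:1 90:1 92:0 94:0 96:0 98:0 100:0
```

The wedge head is at about (0.524,-0.232) with yaw −0.35. The channel origin is at about (0.5765,0.0455) with yaw −0.052. I'll approach above the wedge with a half-turned grasp, to stay inside joint 6's range.

{"api": "apply_moves", "payload": {
  "moves": [14.02, 12.67, -3.5, 0, 0, 2.488, 14.02, 12.67, -3.5, 0, 0, 2.488, 14.02, 12.67, -3.5, 0, 0, 2.488, 14.02, 12.67, -3.5, 0, 0, 2.488, 14.02, 12.67, -3.5, 0, 0, 2.488, 14.02, 12.67, -3.5, 0, 0, 2.488, 14.02, 12.67, -3.5, 0, 0, 2.488, 14.02, 12.67, -3.5, 0, 0, 2.488, 14.02, 12.67, -3.5, 0, 0, 2.488, 14.02, 12.67, -3.5, 0, 0, 2.488, 14.02, 12.67, -3.5, 0, 0, 2.488, 14.02, 12.67, -3.5, 0, 0, 2.488, 14.02, 12.67, -3.5, 0, 0, 2.488, 14.02, 12.67, -3.5, 0, 0, 2.488, 14.02, 12.67, -3.5, 0, 0, 2.488, 14.02, 12.67, -3.5, 0, 0, 2.488, 14.02, 12.67, -3.5, 0, 0, 2.488, 14.02, 12.67, -3.5, 0, 0, 2.488, 14.02, 12.67, -3.5, 0, 0, 2.488, 14.02, 12.67, -3.5, 0, 0, 2.488],
  "claw": 75,
  "newtons": 25
}}

```text
clock: 1.77
tcp_pos: [0.5222, -0.2317, 0.1513]
orientation: [-0.001, 0.171, 0.985, 0.0]
wrist_force: [-0.1, -0.2, -0.0]
finger_gap: 0.0641
grip_force: 0.0
```

{"api": "apply_moves", "payload": {
  "moves": [0, 0, -1, 0, 0, 0, 0, 0, -2, 0, 0, 0, 0, 0, -3, 0, 0, 0, 0, 0, -3.6, 0, 0, 0, 0, 0, -4.0, 0, 0, 0, 0, 0, -4.0, 0, 0, 0]
}}

```text
clock: 2.27
tcp_pos: [0.5208, -0.2309, 0.0492]
orientation: [-0.002, 0.174, 0.985, 0.001]
wrist_force: [-0.9, 0.4, -0.2]
finger_gap: 0.0641
grip_force: 0.0
```

```bash
python3 - <<'E'
from h import *
s=status.get_state();print(s["tcp_pos"],s["wrist_force"])
i,K,T=cam("scene");cv2.imwrite("pics/g1.png",cv2.resize(i[230:380,110:310],None,fx=4,fy=4))
E
```

```text
[ 0.52075323 -0.23090321  0.04920386] [-0.86634558  0.35845982 -0.19452816]
```

View pics/g1.png

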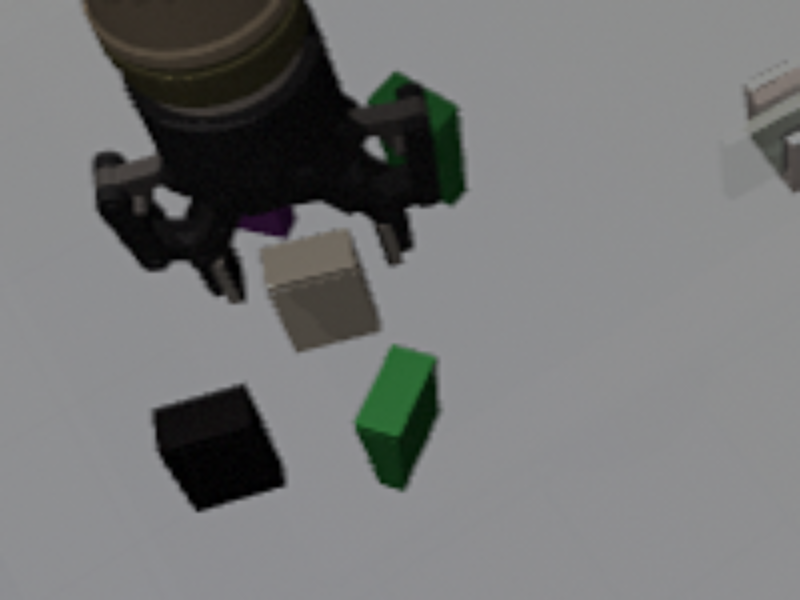

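The picture shows the fingers on either side of the off-white wedge at about crop (320,290), with the neighbours clear. Closing now.

{"api": "apply_moves", "payload": {
  "moves": [0, 0, 0, 0, 0, 0, 0, 0, 0, 0, 0, 0, 0, 0, 0, 0, 0, 0, 0, 0, 0, 0, 0, 0, 0, 0, 0, 0, 0, 0, 0, 0, 0, 0, 0, 0, 0, 0, 0, 0, 0, 0, 0, 0, 0, 0, 0, 0],
  "claw": 0,
  "newtons": 25
}}

```text
clock: 2.98
tcp_pos: [0.5235, -0.2326, 0.0532]
orientation: [0.001, 0.174, 0.985, -0.0]
wrist_force: [-0.3, -0.2, 6.6]
finger_gap: 0.0393
grip_force: 28.9
```

{"api": "apply_moves", "payload": {
  "moves": [0, 0, 0.5, 0, 0, 0, 0, 0, 1.2, 0, 0, 0, 0, 0, 2.2, 0, 0, 0, 0, 0, 3, 0, 0, 0, 0, 0, 3.2, 0, 0, 0, 0, 0, 3.2, 0, 0, 0, 0, 0, 3.2, 0, 0, 0, 0, 0, 3.2, 0, 0, 0]
}}

```text
clock: 3.65
tcp_pos: [0.5216, -0.2314, 0.1303]
orientation: [-0.001, 0.174, 0.985, 0.001]
wrist_force: [-0.0, -0.2, -0.2]
finger_gap: 0.0394
grip_force: 28.1
```

```bash
python3 - <<'E'
from h import *
s=status.get_state();print(s["tcp_pos"],s["orientation"],s["wrist_force"])
a,K,T=cam("scene");b,K2,T2=cam("top");p=np.array(s["tcp_pos"]);u,v=proj(p,K,T).astype(int);c,d=proj(p,K2,T2).astype(int)
f=lambda i,u,v:cv2.resize(i[max(v-37,0):v+38,u-50:u+50],(400,300),interpolation=cv2.INTER_CUBIC)
print(u,v,c,d);cv2.imwrite("pics/l1.png",np.clip(1.5*np.hstack([f(a,u,v),f(b,c,d)]),0,255).astype(np.uint8))
E
```

```text
[ 0.5216448  -0.23142503  0.13028871] [-1.11510978e-03  1.74024430e-01  9.84740571e-01  5.11519655e-04] [-0.02510488 -0.21293322 -0.21362559]
177 271 433 264
```

View pics/l1.png

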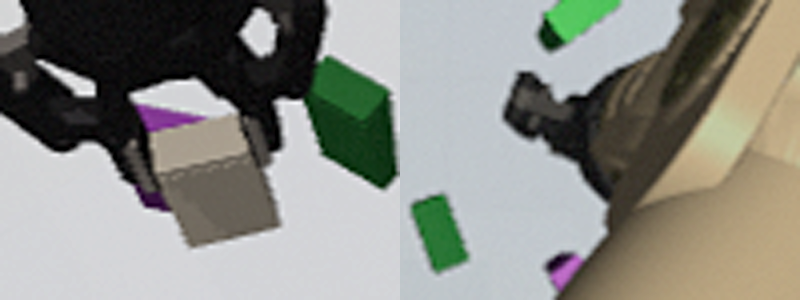

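The wedge is held upright, with its head corners in the scene crop at about (150,145), (240,115), (250,155) and (160,178). Next I work out the in-hand offset.

```bash
python3 - <<'E'
from h import *
b=np.load("scene0.npz");K,T=b["K"],b["T"]
def o(c,z):
    P=np.array([onz((127+u/4-.5,234+v/4-.5),K,T,z) for u,v in c]);return P
P=o([(150,147),(238,115),(250,152),(161,178)],.139);e=P[1]-P[0]+P[2]-P[3]
print(P.round(4).tolist(),P.mean(0).round(4),np.arctan2(-e[0],e[1]), (P.mean(0)-[.5216,-.2314,.1303]).round(4))
B=o([(191,247),(280,226)],.139-.062);print("bottom front",B.round(4).tolist(),"top front",P[2:].round(4).tolist())
q=proj
s=[.5765,.0455,.055]
E
```

```text
[[0.5132, -0.2499, 0.139], [0.5203, -0.2132, 0.139], [0.5398, -0.2177, 0.139], [0.5298, -0.2529, 0.139]] [ 0.5258 -0.2334  0.139 ] -0.2331260100376287 [ 0.0042 -0.002   0.0087]
bottom front [[0.525, -0.2536, 0.077], [0.5383, -0.2172, 0.077]] top front [[0.5398, -0.2177, 0.139], [0.5298, -0.2529, 0.139]]
```

{"api": "apply_moves", "payload": {
  "moves": [0.4, 1.4, 0, 0, 0, 0.1, 0.7, 2.8, 0, 0, 0, 0.2, 1.0, 4.2, 0, 0, 0, 0.298, 1.2, 5.6, 0, 0, 0, 0.298, 1.4, 7.0, 0, 0, 0, 0.298, 1.56, 8.4, 0, 0, 0, 0.298, 1.56, 9.8, 0, 0, 0, 0.298, 1.56, 11.1, 0, 0, 0, 0.298, 1.56, 11.1, 0, 0, 0, 0.298, 1.56, 11.1, 0, 0, 0, 0.298, 1.56, 11.1, 0, 0, 0, 0.298, 1.56, 11.1, 0, 0, 0, 0.298, 1.56, 11.1, 0, 0, 0, 0.298]
}}

```text
clock: 4.83
tcp_pos: [0.5615, 0.0443, 0.1315]
orientation: [-0.0, 0.027, 1.0, -0.0]
wrist_force: [-1.1, 0.0, -0.1]
finger_gap: 0.0394
grip_force: 28.1
```

```bash
python3 - <<'E'
from h import *
s=status.get_state();print(s["tcp_pos"],s["orientation"],s["wrist_force"])
a,K,T=cam("scene");np.savez("s1.npz",i=a,K=K,T=T)
cv2.imwrite("pics/p1.png",np.clip(1.4*cv2.resize(a[170:290,260:400],(700,600),interpolation=cv2.INTER_CUBIC).astype(float),0,255).astype(np.uint8))
E
```

```text
[0.56147884 0.04429339 0.13151328] [-2.25135044e-04  2.68454427e-02  9.99639570e-01 -2.97506272e-05] [-1.07525256  0.00727532 -0.08372218]
```

View pics/p1.png

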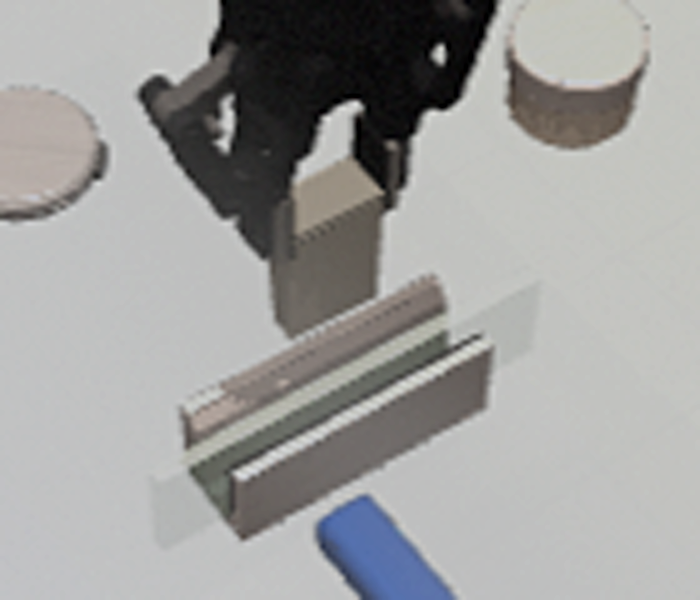

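The wedge hangs above the robot-side half of the channel, with its flat bottom edge at crop (288,338)–(380,290). The pane's top band runs from (190,462) to (445,315).

```bash
python3 - <<'E'
from h import *
b=np.load("s1.npz");K,T,i=b["K"],b["T"],b["i"]
y=-.052;ex=np.array([np.cos(y),np.sin(y)]);ey=np.array([-ex[1],ex[0]])
def S(u,v,z):
    p=onz((260+u/5-.4,170+v/5-.4),K,T,z)[:2]-[.5765,.0455];return (np.array([p@ex,p@ey])*1000).round(1)
for n,u,v,z in(("wbotL",288,338,.078),("wbotR",380,290,.078),("wtopL",300,238,.140),("wtopR",385,193,.140),("paneEndL",155,480,.055),("paneEndR",540,283,.055),("bandupL",190,455,.055),("bandupR",445,313,.055),("bandloL",190,470,.055),("bandloR",450,330,.055),("wallTopL",240,475,.044),("wallR",490,342,.044),("jawOutL",182,403,.044),("jawOutR",435,275,.044)): print(n,S(u,v,z))
# profile along shoe x at several y in z=.055 plane
xs=np.arange(-.014,.03,.001)
for yy in(-.04,.045):
    r=rect(b,np.array([.5765,.0455]),y,.055,xs,np.arange(yy-.008,yy+.008,.002)).mean(1);print(yy,' '.join(f"{x*1000:.0f}:{q[0]:.0f}/{q[2]:.0f}" for x,q in zip(xs,r)))
E
```

```text
wbotL [ -5.2 -23.4]
wbotR [-5.2 19. ]
wtopL [ -1.2 -20.9]
wtopR [-2.  16.6]
paneEndL [  8.9 -92.2]
paneEndR [12.2 85.3]
bandupL [  6.4 -75.2]
bandupR [ 3.8 44.9]
bandloL [ 12.2 -78.8]
bandloR [11.8 41.6]
wallTopL [ 18.1 -60.5]
wallR [18.8 56.8]
jawOutL [-22.7 -61.3]
jawOutR [-20.9  58.2]
-0.04 -14:98/109 -13:96/108 -12:97/108 -11:95/106 -10:90/101 -9:88/98 -8:88/97 -7:87/97 -6:87/97 -5:88/98 -4:89/99 -3:90/100 -2:88/97 -1:83/92 -0:79/87 1:77/85 2:83/90 3:96/103 4:111/117 5:119/125 6:122/128 7:123/129 8:124/130 9:123/127 10:113/117 11:93/96 12:78/81 13:72/76 14:72/75 15:73/75 16:73/76 17:72/75 18:69/72 19:63/65 20:66/67 21:87/88 22:117/118 23:135/136 24:141/141 25:141/141 26:130/131 27:108/111 28:85/90 29:75/80
0.045 -14:95/106 -13:92/104 -12:91/104 -11:89/102 -10:85/96 -9:82/93 -8:81/92 -7:82/93 -6:84/94 -5:86/96 -4:87/97 -3:87/96 -2:85/93 -1:83/90 -0:83/89 1:83/89 2:90/95 3:102/107 4:115/120 5:125/129 6:128/132 7:130/133 8:131/134 9:130/133 10:125/127 11:118/120 12:114/116 13:114/116 14:118/119 15:121/122 16:125/126 17:124/125 18:111/112 19:89/91 20:77/79 21:92/94 22:118/119 23:134/136 24:138/141 25:135/140 26:123/128 27:101/108 28:83/90 29:76/82
```

```bash
python3 - <<'E'
from h import *
b=np.load("scene0.npz");K,T=b["K"],b["T"]
y=-.35;ex=np.array([np.cos(y),np.sin(y)]);ey=np.array([-ex[1],ex[0]])
for n,u,v,z in(("bL",555,320,0),("bR",718,278,0),("tL",500,188,.062),("tR",672,150,.062)):
    p=onz((165+(u-400)/8-.5,278+v/8-.5),K,T,z)[:2];print(n,(p@ex*1000).round(1),(p@ey*1000).round(1))
# edge finding in the latest image: brightness down the middle of the wedge's flat face, in vertical plane coordinates
d=np.load("s1.npz");g=cv2.cvtColor(np.ascontiguousarray(d["i"]),cv2.COLOR_BGR2GRAY).astype(int)
for u in(322,326,330,333): print(u,[(v,g[v,u]) for v in range(204,240)])
E
```

```text
bL 583.2 -59.2
bR 582.7 -20.9
tL 583.4 -57.3
tR 584.3 -19.5
322 [(204, np.int64(135)), (205, np.int64(114)), (206, np.int64(104)), (207, np.int64(104)), (208, np.int64(105)), (209, np.int64(105)), (210, np.int64(105)), (211, np.int64(104)), (212, np.int64(105)), (213, np.int64(105)), (214, np.int64(107)), (215, np.int64(91)), (216, np.int64(76)), (217, np.int64(58)), (218, np.int64(66)), (219, np.int64(69)), (220, np.int64(68)), (221, np.int64(68)), (222, np.int64(69)), (223, np.int64(70)), (224, np.int64(70)), (225, np.int64(69)), (226, np.int64(71)), (227, np.int64(72)), (228, np.int64(74)), (229, np.int64(76)), (230, np.int64(75)), (231, np.int64(76)), (232, np.int64(77)), (233, np.int64(77)), (234, np.int64(76)), (235, np.int64(86)), (236, np.int64(129)), (237, np.int64(116)), (238, np.int64(101)), (239, np.int64(100))]
326 [(204, np.int64(103)), (205, np.int64(104)), (206, np.int64(104)), (207, np.int64(105)), (208, np.int64(105)), (209, np.int64(104)), (210, np.int64(104)), (211, np.int64(104)), (212, np.int64(106)), (213, np.int64(90)), (214, np.int64(70)), (215, np.int64(55))
[... 1346 characters left out ...]
, (207, np.int64(107)), (208, np.int64(106)), (209, np.int64(105)), (210, np.int64(66)), (211, np.int64(68)), (212, np.int64(64)), (213, np.int64(65)), (214, np.int64(65)), (215, np.int64(64)), (216, np.int64(65)), (217, np.int64(66)), (218, np.int64(66)), (219, np.int64(66)), (220, np.int64(66)), (221, np.int64(66)), (222, np.int64(67)), (223, np.int64(67)), (224, np.int64(66)), (225, np.int64(67)), (226, np.int64(67)), (227, np.int64(68)), (228, np.int64(68)), (229, np.int64(66)), (230, np.int64(120)), (231, np.int64(117)), (232, np.int64(98)), (233, np.int64(102)), (234, np.int64(78)), (235, np.int64(86)), (236, np.int64(87)), (237, np.int64(89)), (238, np.int64(77)), (239, np.int64(70))]
```

{"api": "apply_moves", "payload": {
  "moves": [0.14, 0.04, 0, -0.002, -0.04, 0, 0.14, 0.04, -0.3, -0.002, -0.04, 0, 0.14, 0.04, -0.6, -0.002, -0.04, 0, 0.14, 0.04, -0.8, -0.002, -0.04, 0, 0.14, 0.04, -0.9, -0.002, -0.04, 0, 0.14, 0.04, -1.0, -0.002, -0.04, 0, 0.14, 0.04, -1.1, -0.002, -0.04, 0, 0.14, 0.04, -1.2, -0.002, -0.04, 0, 0.14, 0.04, -1.2, -0.002, -0.04, 0, 0.14, 0.04, -1.2, -0.002, -0.04, 0]
}}

```text
clock: 5.72
tcp_pos: [0.565, 0.0466, 0.1017]
orientation: [0.02, 0.026, 0.999, -0.0]
wrist_force: [-0.4, -0.1, -0.6]
finger_gap: 0.0393
grip_force: 28.1
```

```bash
python3 - <<'E'
from h import *
s=status.get_state();print(s["tcp_pos"],s["orientation"],s["wrist_force"],s["ft_torque"])
a,K,T=cam("scene");np.savez("s2.npz",i=a,K=K,T=T)
cv2.imwrite("pics/p2.png",np.clip(1.4*cv2.resize(a[180:280,290:390],(600,600),interpolation=cv2.INTER_CUBIC).astype(float),0,255).astype(np.uint8))
E
```

```text
[0.56499822 0.04659392 0.10174355] [ 1.99290834e-02  2.58030559e-02  9.99468277e-01 -4.44154892e-04] [-0.41062917 -0.06114821 -0.61081269] [0.01904748 0.01440016 0.00132805]
```

View pics/p2.png

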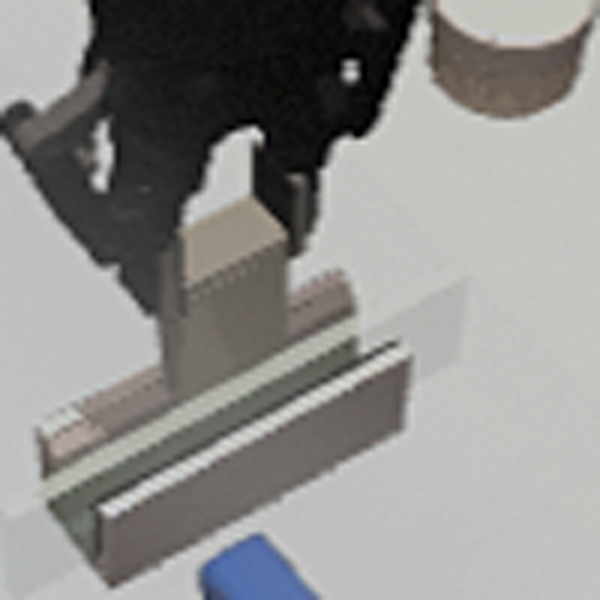

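The wedge's lower end is behind the pane, over the gap (crop 180–290, 330–390), with no contact force. Continuing down gently.

{"api": "apply_moves", "payload": {
  "moves": [0, 0, -0.1, 0, 0, 0, 0, 0, -0.2, 0, 0, 0, 0, 0, -0.3, 0, 0, 0, 0, 0, -0.4, 0, 0, 0, 0, 0, -0.4, 0, 0, 0, 0, 0, -0.4, 0, 0, 0]
}}

```text
clock: 6.27
tcp_pos: [0.5648, 0.0465, 0.0915]
orientation: [0.02, 0.026, 0.999, -0.0]
wrist_force: [0.2, 0.7, -0.6]
finger_gap: 0.0388
grip_force: 28.1
```

{"api": "apply_moves", "payload": {
  "moves": [0.02, 0, 0, 0, 0, 0, 0.04, 0, 0, 0, 0, 0, 0.06, 0, 0, 0, 0, 0, 0.06, 0, 0, 0, 0, 0, 0.06, 0, 0, 0, 0, 0]
}}

```text
clock: 6.68
tcp_pos: [0.5659, 0.0465, 0.0918]
orientation: [0.019, 0.026, 0.999, -0.0]
wrist_force: [-3.6, -1.3, 1.5]
finger_gap: 0.0392
grip_force: 28.4
```

{"api": "apply_moves", "payload": {
  "moves": [-0.03, 0, -0.05, 0, 0, 0, -0.03, 0, -0.1, 0, 0, 0, -0.03, 0, -0.15, 0, 0, 0, -0.03, 0, -0.2, 0, 0, 0, -0.03, 0, -0.2, 0, 0, 0, -0.03, 0, -0.2, 0, 0, 0]
}}

```text
clock: 7.18
tcp_pos: [0.5657, 0.0466, 0.0865]
orientation: [0.02, 0.026, 0.999, -0.0]
wrist_force: [-1.2, 1.1, -1.6]
finger_gap: 0.0394
grip_force: 28.1
```

{"api": "apply_moves", "payload": {
  "moves": [0, 0, -0.06, 0, 0, 0, 0, 0, -0.12, 0, 0, 0, 0, 0, -0.16, 0, 0, 0, 0, 0, -0.16, 0, 0, 0, 0, 0, -0.16, 0, 0, 0]
}}

```text
clock: 7.6
tcp_pos: [0.5657, 0.0465, 0.0826]
orientation: [0.02, 0.026, 0.999, -0.0]
wrist_force: [-1.5, 0.6, -1.1]
finger_gap: 0.0395
grip_force: 28.1
```

{"api": "apply_moves", "payload": {
  "moves": [0, 0, -0.06, 0, 0, 0, 0, 0, -0.12, 0, 0, 0, 0, 0, -0.16, 0, 0, 0, 0, 0, -0.16, 0, 0, 0, 0, 0, -0.16, 0, 0, 0]
}}

```text
clock: 8.02
tcp_pos: [0.5657, 0.0465, 0.0786]
orientation: [0.02, 0.026, 0.999, -0.0]
wrist_force: [-1.5, -0.5, -2.4]
finger_gap: 0.0393
grip_force: 28.1
```

{"api": "apply_moves", "payload": {
  "moves": [0, 0, -0.04, 0, 0, 0, 0, 0, -0.08, 0, 0, 0, 0, 0, -0.12, 0, 0, 0, 0, 0, -0.12, 0, 0, 0, 0, 0, -0.12, 0, 0, 0]
}}

```text
clock: 8.43
tcp_pos: [0.5659, 0.0465, 0.076]
orientation: [0.02, 0.026, 0.999, -0.0]
wrist_force: [-2.7, -0.4, 3.6]
finger_gap: 0.0394
grip_force: 28.5
```

Jam felt, with Fz 3.6 N and the thin end at about 23 mm. Letting go.

{"api": "apply_moves", "payload": {
  "moves": [0, 0, 0, 0, 0, 0, 0, 0, 0, 0, 0, 0, 0, 0, 0, 0, 0, 0, 0, 0, 0, 0, 0, 0, 0, 0, 0, 0, 0, 0, 0, 0, 0, 0, 0, 0],
  "claw": 75
}}

```text
clock: 8.93
tcp_pos: [0.5659, 0.0465, 0.0758]
orientation: [0.02, 0.026, 0.999, -0.0]
wrist_force: [-0.6, 0.5, -0.8]
finger_gap: 0.064
grip_force: 0.0
```

{"api": "apply_moves", "payload": {
  "moves": [0, 0, 0.5, 0, 0, 0, 0, 0, 1.2, 0, 0, 0, 0, 0, 2.0, 0, 0, 0, 0, 0, 2.0, 0.002, 0.04, 0, 0, 0, 2.0, 0.002, 0.04, 0, 0, 0, 2.0, 0.002, 0.04, 0]
}}

```text
clock: 9.43
tcp_pos: [0.5662, 0.0465, 0.1256]
orientation: [0.0, 0.026, 1.0, 0.0]
wrist_force: [-0.3, -0.1, -0.3]
finger_gap: 0.0643
grip_force: 0.0
```

```bash
python3 - <<'E'
from h import *
s=status.get_state();print(s["tcp_pos"],s["orientation"],s["wrist_force"],s["ft_torque"])
a,K,T=cam("scene");np.savez("s3.npz",i=a,K=K,T=T)
cv2.imwrite("pics/p3.png",np.clip(1.4*cv2.resize(a[180:280,290:390],(600,600),interpolation=cv2.INTER_CUBIC).astype(float),0,255).astype(np.uint8))
E
```

```text
[0.56621715 0.04648074 0.12559933] [3.85541110e-04 2.59124615e-02 9.99664141e-01 3.50235129e-05] [-0.25772905 -0.13690359 -0.27049421] [ 0.01193514 -0.00494511  0.03643486]
```

View pics/p3.png

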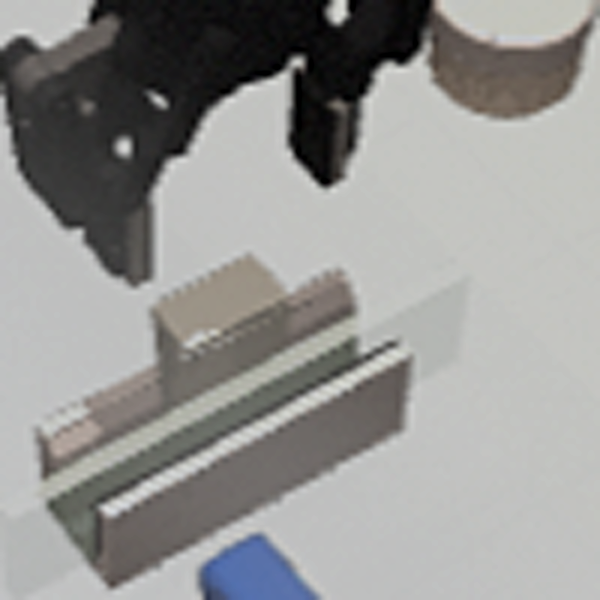

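The wedge stands by itself in the gap, with head corners at crop (150,305), (250,255), (287,292) and (180,345). Next: compute the head centre.

```bash
python3 - <<'E'
from h import *
b=np.load("s3.npz");K,T=b["K"],b["T"]
y=-.052;ex=np.array([np.cos(y),np.sin(y)]);ey=np.array([-ex[1],ex[0]])
P=np.array([onz((290+u/6-.4,180+v/6-.4),K,T,.0845)[:2] for u,v in((152,305),(250,255),(287,292),(182,345))])
print(P.round(4).tolist(),P.mean(0).round(4)); Q=(P-[.5765,.0455]);print((Q@ex*1000).round(1),(Q@ey*1000).round(1))
E
```

```text
[[0.5585, 0.0256], [0.5606, 0.0629], [0.5796, 0.0633], [0.5769, 0.0238]] [0.5689 0.0439]
[-16.9 -16.8   2.1   1.5] [-20.9  16.6  17.9 -21.6]
```

{"api": "apply_moves", "payload": {
  "moves": [0.09, -0.08, 0, 0, 0, 0, 0.09, -0.08, 0, 0, 0, 0, 0.09, -0.08, 0, 0, 0, 0, 0.09, -0.08, 0, 0, 0, 0, 0.09, -0.08, 0, 0, 0, 0, 0.09, -0.08, 0, 0, 0, 0, 0.09, -0.08, -0.3, 0, 0, 0, 0.09, -0.08, -0.6, 0, 0, 0, 0.09, -0.08, -0.8, 0, 0, 0, 0.09, -0.08, -1.0, 0, 0, 0, 0.09, -0.08, -1.1, 0, 0, 0, 0.09, -0.08, -1.1, 0, 0, 0, 0.09, -0.08, -1.1, 0, 0, 0],
  "claw": 0,
  "newtons": 20
}}

```text
clock: 10.57
tcp_pos: [0.5679, 0.0445, 0.098]
orientation: [-0.0, 0.026, 1.0, 0.0]
wrist_force: [-0.6, 0.6, -0.3]
finger_gap: 0.0001
grip_force: 0.0
```

{"api": "apply_moves", "payload": {
  "moves": [0, 0, -0.04, 0, 0, 0, 0, 0, -0.08, 0, 0, 0, 0, 0, -0.12, 0, 0, 0, 0, 0, -0.16, 0, 0, 0, 0, 0, -0.16, 0, 0, 0, 0, 0, -0.16, 0, 0, 0]
}}

```text
clock: 11.07
tcp_pos: [0.568, 0.0446, 0.0943]
orientation: [-0.0, 0.026, 1.0, 0.0]
wrist_force: [-0.4, -0.0, 0.6]
finger_gap: -0.0001
grip_force: 0.0
```

{"api": "apply_moves", "payload": {
  "moves": [0, 0, -0.02, 0, 0, 0, 0, 0, -0.04, 0, 0, 0, 0, 0, -0.06, 0, 0, 0, 0, 0, -0.06, 0, 0, 0, 0, 0, -0.06, 0, 0, 0]
}}

```text
clock: 11.48
tcp_pos: [0.5679, 0.0445, 0.0928]
orientation: [-0.0, 0.026, 1.0, 0.0]
wrist_force: [-0.3, 0.4, 0.5]
finger_gap: -0.0001
grip_force: 0.0
```

{"api": "apply_moves", "payload": {
  "moves": [0, 0, -0.02, 0, 0, 0, 0, 0, -0.04, 0, 0, 0, 0, 0, -0.06, 0, 0, 0, 0, 0, -0.06, 0, 0, 0, 0, 0, -0.06, 0, 0, 0]
}}

```text
clock: 11.9
tcp_pos: [0.5679, 0.0445, 0.0913]
orientation: [-0.0, 0.026, 1.0, 0.0]
wrist_force: [-0.3, 0.5, -1.0]
finger_gap: 0.0001
grip_force: 0.0
```

{"api": "apply_moves", "payload": {
  "moves": [0, 0, -0.02, 0, 0, 0, 0, 0, -0.04, 0, 0, 0, 0, 0, -0.06, 0, 0, 0, 0, 0, -0.06, 0, 0, 0, 0, 0, -0.06, 0, 0, 0]
}}

```text
clock: 12.32
tcp_pos: [0.5681, 0.0445, 0.0906]
orientation: [0.0, 0.026, 1.0, -0.0]
wrist_force: [-1.5, 0.6, 5.9]
finger_gap: 0.0001
grip_force: 2.7
```

{"api": "apply_moves", "payload": {
  "moves": [0, 0, -0.01, 0, 0, 0, 0, 0, -0.02, 0, 0, 0, 0, 0, -0.03, 0, 0, 0, 0, 0, -0.03, 0, 0, 0]
}}

```text
clock: 12.65
tcp_pos: [0.5682, 0.0445, 0.0904]
orientation: [0.001, 0.026, 1.0, -0.0]
wrist_force: [-2.1, 0.5, 7.7]
finger_gap: 0.0
grip_force: 4.5
```

{"api": "apply_moves", "payload": {
  "moves": [0, 0, -0.01, 0, 0, 0, 0, 0, -0.02, 0, 0, 0, 0, 0, -0.03, 0, 0, 0, 0, 0, -0.04, 0, 0, 0, 0, 0, -0.04, 0, 0, 0]
}}

```text
clock: 13.07
tcp_pos: [0.5682, 0.0445, 0.09]
orientation: [0.001, 0.026, 1.0, -0.0]
wrist_force: [-4.3, 0.1, 13.6]
finger_gap: 0.0004
grip_force: 6.5
```

{"api": "apply_moves", "payload": {
  "moves": [-0.01, 0, -0.005, 0, 0, 0, -0.01, 0, -0.01, 0, 0, 0, -0.01, 0, -0.01, 0, 0, 0, -0.01, 0, -0.01, 0, 0, 0]
}}

```text
clock: 13.4
tcp_pos: [0.5683, 0.0445, 0.09]
orientation: [0.001, 0.026, 1.0, -0.0]
wrist_force: [-5.1, 0.4, 14.3]
finger_gap: 0.0002
grip_force: 6.9
```

{"api": "apply_moves", "payload": {
  "moves": [0, 0, 0.1, 0, 0, 0, 0, 0, 0.24, 0, 0, 0, -0.04, 0, 0.24, 0, 0, 0, -0.04, 0, 0.24, 0, 0, 0, -0.04, 0, 0.16, 0, 0, 0, -0.04, 0, 0.12, 0, 0, 0, -0.04, 0, 0.08, 0, 0, 0, -0.04, 0, 0.05, 0, 0, 0, -0.04, 0, 0.05, 0, 0, 0]
}}

```text
clock: 14.15
tcp_pos: [0.5666, 0.0445, 0.09]
orientation: [0.0, 0.026, 1.0, -0.0]
wrist_force: [-3.0, 0.2, 9.8]
finger_gap: 0.0003
grip_force: 4.8
```

{"api": "apply_moves", "payload": {
  "moves": [0, 0, -0.01, 0, 0, 0, 0, 0, -0.02, 0, 0, 0, -0.01, 0, -0.03, 0, 0, 0, -0.02, 0, -0.04, 0, 0, 0, -0.02, 0, -0.04, 0, 0, 0]
}}

```text
clock: 14.57
tcp_pos: [0.5665, 0.0445, 0.09]
orientation: [0.001, 0.026, 1.0, -0.0]
wrist_force: [-4.0, 0.3, 14.6]
finger_gap: 0.0002
grip_force: 7.2
```

{"api": "apply_moves", "payload": {
  "moves": [-0.01, 0, -0.006, 0, 0, 0, -0.02, 0, -0.01, 0, 0, 0, -0.02, 0, -0.01, 0, 0, 0, -0.02, 0, -0.01, 0, 0, 0]
}}

```text
clock: 14.9
tcp_pos: [0.5665, 0.0445, 0.09]
orientation: [0.001, 0.026, 1.0, 0.0]
wrist_force: [-3.4, -0.3, 14.2]
finger_gap: -0.0003
grip_force: 7.4
```

{"api": "apply_moves", "payload": {
  "moves": [0, 0, -0.01, 0, 0, 0, 0, 0, -0.016, 0, 0, 0, 0, 0, -0.016, 0, 0, 0, 0, 0, -0.016, 0, 0, 0, 0, 0, -0.016, 0, 0, 0]
}}

```text
clock: 15.32
tcp_pos: [0.5665, 0.0445, 0.0898]
orientation: [0.001, 0.026, 1.0, -0.0]
wrist_force: [-3.3, 0.1, 16.5]
finger_gap: 0.0001
grip_force: 8.2
```

It took 16.5 N with almost no sinking, so it is locked. Backing off and checking.

{"api": "apply_moves", "payload": {
  "moves": [0, 0, 0.1, 0, 0, 0, 0, 0, 0.5, 0, 0, 0, 0, 0, 1.2, 0, 0, 0, 0, 0, 2.2, 0, 0, 0, 0, 0, 3.2, 0, 0, 0, 0, 0, 3.2, 0, 0, 0, 0, 0, 3.2, 0, 0, 0, 0, 0, 3.2, 0, 0, 0]
}}

```text
clock: 15.98
tcp_pos: [0.5655, 0.0446, 0.167]
orientation: [-0.0, 0.026, 1.0, 0.0]
wrist_force: [-0.1, -0.6, 0.1]
finger_gap: 0.0001
grip_force: 0.0
```

```bash
python3 - <<'E'
from h import *
s=status.get_state();print(s["tcp_pos"],s["wrist_force"])
a,K,T=cam("scene")
cv2.imwrite("pics/p4.png",np.clip(1.4*cv2.resize(a[180:280,290:390],(600,600),interpolation=cv2.INTER_CUBIC).astype(float),0,255).astype(np.uint8))
E
```

```text
[0.56548161 0.04455005 0.16700379] [-0.11158825 -0.5615354   0.10512439]
```

View pics/p4.png

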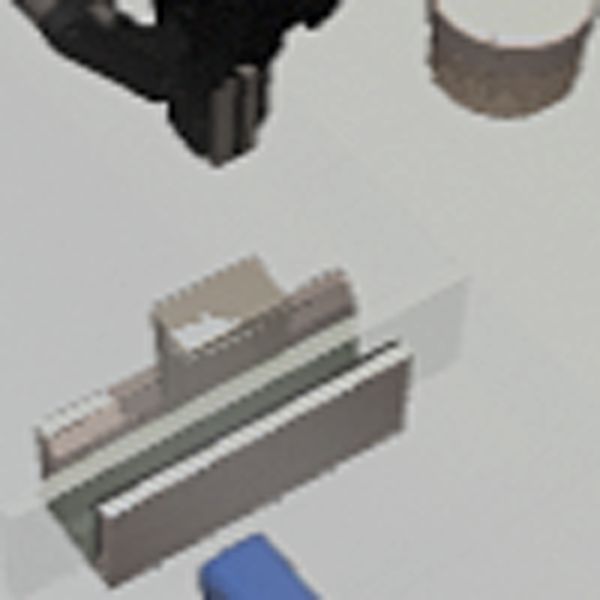

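The wedge stands upright near mid channel, with its head at crop (215,305), and the gripper is clear. Handing in.

```bash
python3 -c "
from workcell import job
print(job.hand_in())"
```

```text
the job is handed in; nothing more can be done
None
```

The job is handed in with no verdict returned: the off-white wedge stands upright near mid channel and took a 16.5 N push with about 0.2 mm of sinking, but the clamp force on the glass (must exceed 10 N) could not be measured.

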